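# Unlock and open the door-opener control box

### The arm

A 6-joint arm with a two-finger parallel gripper is mounted at the origin on the work surface. World frame = base frame: x ahead of the robot, y to its left, z up, the work surface at z = 0. Lengths are in m, angles in rad, forces in N, time in s.
With the tool pointing down it reaches from about 0.3 to 0.775 m from the base axis. Payload 14.6 kg.
Tool frame: the origin (TCP) lies between the finger pads; the fingertips stand 8 mm ahead of it and the grasp point (between the pads) lies 11 mm behind it; x points along the fingers, y is the direction in which the jaws open and shut, and the axes are right-handed (so a half turn about x gives the same grasp; the last joint's range is limited). The gripper opens to 94 mm and grips with 3 to 60 N. Pads are 16 mm wide; open, the fingers measure 119 mm over their backs; the gripper's body (75 mm by 177 mm) begins 78 mm behind the grasp point.
Start: joints at [1.255, 0.3, 1.521, -0, 1.321, -0.067], TCP at [0.135, 0.533, 0.213] pointing down, gripper open.
Joint ranges: [-3.03, 3.03], [-0.79, 2.21], [0.23, 2.52], [-1.04, 4.18], [0, 3.07], [-2.55, 2.55]. Speed limits (rad/s): [2.22, 2.22, 2.57, 3.14, 3.14, 3.14].

### API

Orientations are given as [roll, pitch, yaw] about the fixed x, y, z axes, in that order (R = Rz(yaw) Ry(pitch) Rx(roll)).
In Python, from station import ctrl gives the robot as it stands.
- The arm moves only by the shell command python3 -m creep 'ROWS' [FORCE]. ROWS is a JSON object of lists of equal length, an entry for each row: "hand": the closure, from -1 (fully open) to 1 (shut); "slide": the shift along the tool's x, y, z in m, a list of three; "spin": the turn about the tool's x in degrees. A call has 1 to 12 rows; each row is the pose to reach, as a shift and turn from the pose commanded when the call began, along the tool's axes at that moment; what a row does not reach only later rows make up. A row lasts 1/12 s, in which the tool goes at most 41.7 mm and 7.16 degrees, less where a joint would pass 70% of its speed; a pose out of reach is approached as far as the arm can. A call with a gripper value outside its range is refused whole. The fingers move at their own pace and stop on an object; FORCE is the grip in N (left out, the last holds). Time passes only in rows, so rows that repeat a pose let the fingers close. It gives the time, the measured TCP pose, the force and the opening at its end, in the units of the state.
- ctrl.get_obs(): the state, without advancing time (a new reading comes with each control period).
- ctrl.camera(name): name is "scene" or "top" or "wrist"; returns the picture (384x512x3 uint8, red, green, blue); there is no depth.
- ctrl.calibration(name): a dict with "K" (3x3 intrinsics, pixels), "R" (3x3) and "t" (3): a world point X has camera coordinates R X + t. Camera axes: x right, y down, z forward; pixel columns grow to the right and rows downward; lengths in m; the calibration is good to about 2 mm. A picture is of the moment at which its call begins: read the wrist's pose just before it. calibration takes no time and is no camera call; for the wrist camera it gives the pose at the moment of the call.
- ctrl.hand_in(): hands the job in, once; it reports no verdict.
The state is a dict: "time_s": time; "qpos": joint angles; "joint_vel": joint speeds; "tau": joint torques, N m; "ee_pos": TCP position; "eef_rot": TCP orientation; "force": force on the tool from outside, world axes, zero at the start; "moment": the same for the moment, N m; "grip_width": finger opening in m.
Only numpy, scipy, OpenCV 4.12 (cv2) and the standard library are available. Lean on these libraries where they do the work, as an engineer would, in place of code of your own. Each camera call takes 0.05 s, during which the arm holds its last target.

### The job

Two grey boxes lie screwed to plywood boards on the workshop bench. On the larger one, the garage door's control box, turn the wing fastener a quarter turn anticlockwise (seen from above) to unlock it, then lift the lid by its bar handle until it stands nearly upright, and let go so that it stays open with the fastener still unlocked. Leave the smaller box's fastener locked as it is.

Things in the scene. Friction and masses are not known exactly. Their poses are not given: they have to be found in the camera images.
- control_box: The larger grey box (150 x 240 mm, 80 mm high), lid up, centred on a plywood board (250 x 280 x 12 mm); fixed. Origin: centre of the board's underside, on the bench; z up, x from handle side to hinge side, y along the hinge. In this frame the hinge line runs along y at x +75, z 92 mm; the shut lid is 5 mm thick, top at z 97 mm.
- control_wing (a point): On the axis of the larger box's wing fastener, 5 mm below the wing's top, where it is gripped: x -40, y 0, z 124 mm in the box frame while shut. Black wing 46 mm long, 10 mm thick, flat sides from z 106 to 129 mm, over an aluminium disc 34 mm across. The point's x axis runs along the wing.
- control_handle (a point): Middle of the larger lid's bar handle: round steel bar 10 mm thick, 120 mm long along y, at x -120, y 0, z 94.5 mm in the box frame while shut; level with the lid, held in front of its edge by a 10 mm rod at either end, with 38 mm free between bar and lid and 70 mm or more free below. The bar may turn between the fingers.
- control_latch (a joint): Turn of the larger box's wing fastener, rad. 0 = locked: wing points towards the handle (box x). Grows anticlockwise seen from above; stop at 1.57 = unlocked: wing parallel to the handle bar (box y). Below about 1.1 its cam tongue holds the lid shut. Stiff (about 0.12 N m), stays where left. Starts between 0 and 0.25.
- control_lid (a joint): Opening angle of the larger lid, rad. 0 = shut (at the start), grows as the handle edge rises, 1.57 = upright, stop at 1.75. The stiff hinge holds it where it is left; lifting takes 5 to 7 N at the bar. At angle a the bar is at x = 75 - 195 cos a, z = 92 + 195 sin a (mm, box frame, within 3 mm).
- junction_latch (a joint): Turn of the same kind of wing fastener on the smaller grey box (110 x 150 mm, 55 mm high, on a 170 x 190 mm board) lying beside the larger one, to its left or right; not to be turned. rad, 0 = locked, 1.57 = unlocked.

How it is judged:
On the way:
1. the larger box's fastener is turned to unlocked (at least 70 degrees) while its lid is still shut (value of joint control_latch above 1.22 rad and value of joint control_lid below 0.1 rad), for 0.2 s.
At the end, for the whole second after the job is handed in: The larger box's lid stands open by at least 60 degrees (1.05 rad) and at rest, its fastener is still unlocked (at least 70 degrees, 1.22 rad), and the smaller box's fastener is still locked (below 0.45 rad) (value of joint control_lid above 1.05 rad and velocity of joint control_lid between -0.1 and 0.1 rad/s and value of joint control_latch above 1.22 rad and value of joint junction_latch below 0.45 rad); the robot touches nothing.
It fails at once if the smaller box's fastener is turned (beyond 0.45 rad) (value of joint junction_latch above 0.45 rad).
It also fails if it takes over 46 s, if anything falls off the work surface, if the arm or the gripper's body presses on something with over 40 N, if the wrist force passes 120 N, or if a joint passes its speed limit or range.

## Working session

There is one attempt and no reset: what is moved stays moved. The work goes in short steps, Python scripts to look and compute and a shell command to move; the robot and the scene stay as the last step left them, time stands still between calls to the robot, and variables do not carry over. Pictures are saved under pics/ and viewed, and the job is handed in when it is done.

```bash
mkdir -p pics; ls; python3 - <<'E'
from station import ctrl
import cv2
print(ctrl.get_obs())
for n in ["top","scene"]:
    cv2.imwrite(f"pics/{n}0.png",cv2.cvtColor(ctrl.camera(n),cv2.COLOR_RGB2BGR))
    print(ctrl.calibration(n))
E
```

```text
pics
{'time_s': 0.0, 'qpos': array([ 1.25537074e+00,  3.00471680e-01,  1.52158873e+00, -2.55534381e-05,
        1.32070863e+00, -6.65702688e-02]), 'joint_vel': array([ 0.00122169,  0.00026778,  0.00079832,  0.00093948, -0.00076446,
        0.00065363]), 'tau': array([ 2.63911184e-03, -5.31801188e+01, -3.52747965e+01,  7.09198276e-02,
        2.42471328e-02, -9.14376483e-05]), 'ee_pos': array([0.13537463, 0.53281144, 0.21288278]), 'eef_rot': array([-1.61632971,  1.56961969, -1.86517868]), 'force': array([-0.24180142,  0.60383759, -0.04993983]), 'moment': array([ 0.04925689, -0.00405647, -0.00539993]), 'grip_width': 0.09375006594067314}
{'K': array([[397.37499958,   0.        , 255.37160817],
       [  0.        , 397.37499958, 192.18731588],
       [  0.        ,   0.        ,   1.        ]]), 'R': array([[-0.0237862 , -0.99957807, -0.01667037],
       [-0.9903792 ,  0.02583454, -0.13594712],
       [ 0.13632043,  0.01327632, -0.99057583]]), 't': array([-0.00862191,  0.60214754,  0.94229905])}
{'K': array([[478.55923515,   0.        , 252.65798757],
       [  0.        , 478.55923515, 205.20128228],
       [  0.        ,   0.        ,   1.        ]]), 'R': array([[-0.69012271,  0.7235064 ,  0.01640549],
       [ 0.45485778,  0.45127883, -0.76775766],
       [-0.56288103, -0.52238483, -0.64053028]]), 't': array([ 0.39198518, -0.16262482,  1.28123608])}
```

View pics/top0.png

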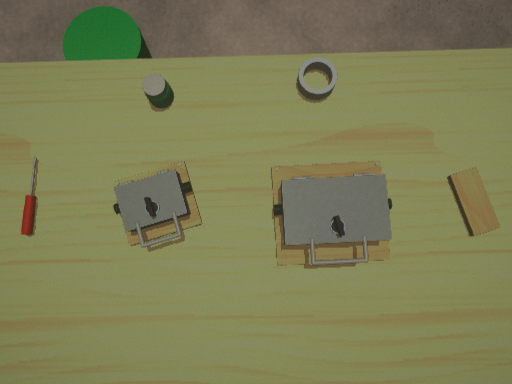

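View pics/scene0.png

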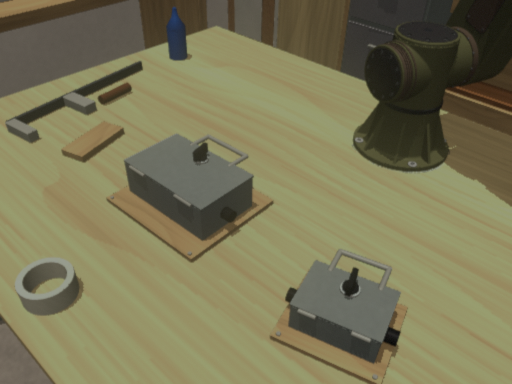

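The top view shows the large box with its board spanning about (272,165) to (389,263). Its wing is near (338,226) and its bar runs from (312,262) to (367,261). The small box is to the left, with its wing at (151,207). I'll measure next.

```bash
cat > h.py <<'E'
import numpy as np,cv2
from station import ctrl
def ray(cal,uv,z):
    K,R,t=cal["K"],cal["R"],cal["t"]
    d=R.T@np.linalg.solve(K,[uv[0],uv[1],1]); c=-R.T@t
    return c+d*(z-c[2])/d[2]
def proj(cal,X):
    p=cal["K"]@(cal["R"]@np.asarray(X)+cal["t"]); return p[:2]/p[2]
E
python3 - <<'E'
import cv2
im=cv2.imread("pics/top0.png")
cv2.imwrite("pics/c1.png",cv2.resize(im[150:280,260:400],None,fx=4.3,fy=4.3,interpolation=cv2.INTER_CUBIC))
im=cv2.imread("pics/scene0.png")
cv2.imwrite("pics/c2.png",cv2.resize(im[120:260,100:280],None,fx=4,fy=4,interpolation=cv2.INTER_CUBIC))
E
```

```text
(no output)
```

View pics/c1.png

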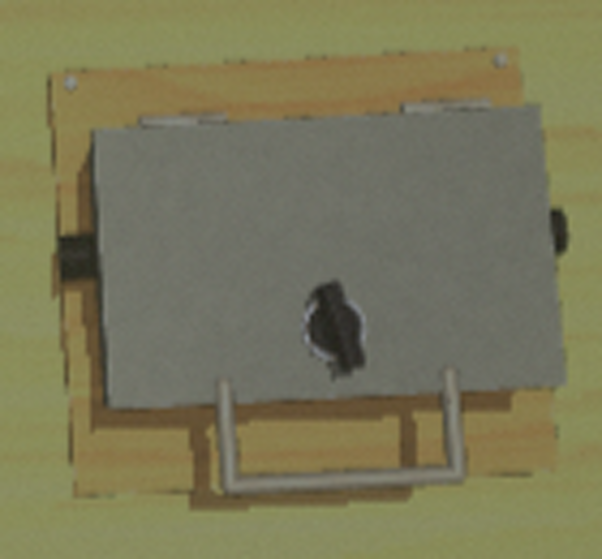

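View pics/c2.png

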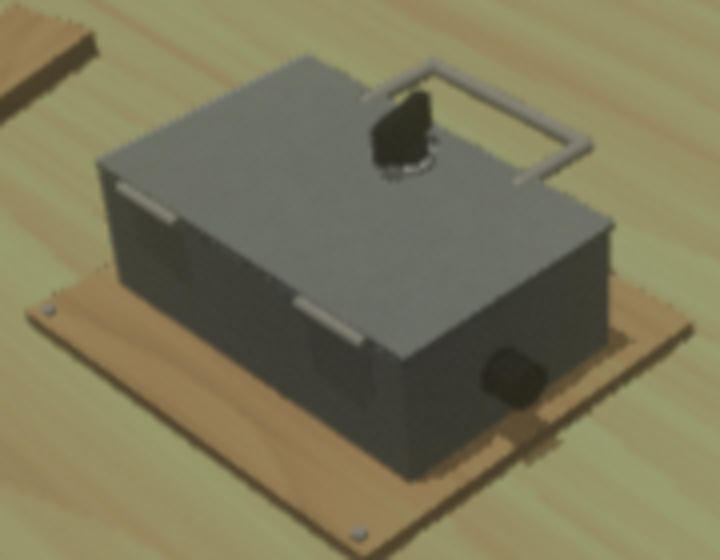

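The crop shows the lid corners at about (95,130), (540,105), (566,385) and (108,408). The bar ends are at (232,485) and (462,473), and the wing ends at (325,284) and (350,375). I'll fit the box pose from these.

```bash
python3 - <<'E'
from h import *
top=ctrl.calibration("top"); sc=ctrl.calibration("scene")
T=lambda p:(p[0]/4.3+260-.4,p[1]/4.3+150-.4); S=lambda p:(p[0]/4+100-.4,p[1]/4+120-.4)
# box-frame points: x toward hinge, y left
pts=[((95,130),(.075,.12,.097),0),((540,105),(.075,-.12,.097),0),((566,385),(-.075,-.12,.097),0),((108,408),(-.075,.12,.097),0),
((230,485),(-.120,.06,.0945),0),((464,472),(-.120,-.06,.0945),0),
((308,57),(.0-.075,-.12,.097),1) if 0 else ((98,162),(.075,-.12,.097),1),((405,358),(.075,.12,.097),1),((612,224),(-.075,.12,.097),1),((308,57),(-.075,-.12,.097),1)]
from scipy.optimize import least_squares
def f(p,ids=(0,1)):
    c,s=np.cos(p[2]),np.sin(p[2]); r=[]
    for uv,b,k in pts:
        if k not in ids: continue
        X=[p[0]+c*b[0]-s*b[1],p[1]+s*b[0]+c*b[1],b[2]]
        r+=list(proj((top,sc)[k],X)-np.array((T,S)[k](uv)))
    return np.array(r)
for ids in((0,),(1,),(0,1)):
    s=least_squares(f,[.45,-.15,0],args=(ids,)); print(ids,s.x.round(4),np.abs(s.fun).max().round(2))
p=s.x;print(f(p).reshape(-1,2).round(1).tolist())
c,sn=np.cos(p[2]),np.sin(p[2])
W=lambda b:np.array([p[0]+c*b[0]-sn*b[1],p[1]+sn*b[0]+c*b[1],b[2]])
print("wing",W((-.04,0,.124)),"handle",W((-.12,0,.0945)))
a=ray(top,T((325,285)),.129);b=ray(top,T((350,375)),.129);print(a,b,(a+b)/2,np.degrees(np.arctan2(*(a-b)[[1,0]])))
o=ctrl.get_obs()
from scipy.spatial.transform import Rotation as Ro
print(Ro.from_euler('xyz',o['eef_rot']).as_matrix().round(3))
R=Ro.from_euler('xyz',o['eef_rot']).as_matrix()
print("tool-slide to wing+.1:",R.T@(W((-.04,0,.113))+[0,0,.1]-o['ee_pos']))
for n,b in (('small',(151,207)),):print(n,ray(top,b,.09))
E
```

```text
(0,) [ 0.5505 -0.2094  0.0285] 1.28
(1,) [ 0.5527 -0.2085  0.0312] 0.4
(0, 1) [ 0.5512 -0.2094  0.0294] 1.28
[[0.2, -0.4], [-0.6, -0.3], [-0.2, -0.8], [1.3, -0.5], [0.4, 0.1], [-1.3, 0.3], [0.3, -0.3], [-0.1, -0.4], [0.6, -0.7], [0.4, -0.5]]
wing [ 0.51116876 -0.21053327  0.124     ] handle [ 0.43120323 -0.21288143  0.0945    ]
[ 0.53180596 -0.20112007  0.129     ] [ 0.48523738 -0.21155775  0.129     ] [ 0.50852167 -0.20633891  0.129     ] 12.63323431786009
[[-0.     0.246  0.969]
 [-0.001  0.969 -0.246]
 [-1.    -0.001 -0.   ]]
tool-slide to wing+.1: [ 5.70998954e-04 -6.27971763e-01  5.47271365e-01]
small [0.56629675 0.22163169 0.09      ]
```

Two-view fit: box at (0.551, -0.209), yaw about 1.7°. The wing lies at about 12.6° in the world frame, so the latch is near 0.19 rad. I'll move over it now, spinning by about +153° so the grasp leaves room for the anticlockwise turn.

```bash
python3 -m creep '{"hand":[-1,-1,-1,-1,-1,-1,-1,-1,-1,-1,-1,-1],"slide":[[0,-0.03,0.026],[0,-0.06,0.052],[0,-0.09,0.078],[0,-0.12,0.104],[0,-0.15,0.13],[0,-0.18,0.156],[0,-0.21,0.182],[0,-0.24,0.208],[0,-0.27,0.234],[0,-0.3,0.26],[0,-0.31,0.27],[0,-0.31,0.27]],"spin":[7,14,21,28,35,42,49,56,63,70,76,76]}' 30
python3 - <<'E'
from h import *
from scipy.spatial.transform import Rotation as Ro
o=ctrl.get_obs();R=Ro.from_euler('xyz',o['eef_rot']).as_matrix()
print(o['time_s'],o['qpos'].round(3))
print(R.T@(np.array([.511,-.2105,.213])-o['ee_pos']), np.degrees(np.arctan2(R[1,1],R[0,1])))
E
```

```text
time_s: 1.1
ee_pos: [0.3218, 0.1639, 0.2134]
eef_rot: [0.622, 1.57, -0.963]
force: [0.0, -0.0, 0.1]
grip_width: 0.0937
1.1 [ 0.37  -0.139  1.995 -0.     1.285  0.384]
[0.00056287 0.19460215 0.37161851] -0.826058497676715
```

```bash
python3 -m creep '{"hand":[-1,-1,-1,-1,-1,-1,-1,-1,-1,-1,-1,-1],"slide":[[0,0.018,0.034],[0,0.036,0.068],[0,0.054,0.102],[0,0.072,0.136],[0,0.09,0.17],[0,0.108,0.204],[0,0.126,0.238],[0,0.144,0.272],[0,0.162,0.306],[0,0.18,0.34],[0,0.1945,0.3715],[0,0.1945,0.3715]],"spin":[7,14,21,28,35,42,49,56,63,70,76.5,76.5]}'
python3 -m creep '{"hand":[-1],"slide":[[0,0,0]],"spin":[0]}'
python3 - <<'E'
from h import *
from scipy.spatial.transform import Rotation as Ro
o=ctrl.get_obs();R=Ro.from_euler('xyz',o['eef_rot']).as_matrix()
print(o['time_s'],o['qpos'].round(3))
print(R.T@(np.array([.511,-.2105,.213])-o['ee_pos']), np.degrees(np.arctan2(R[1,1],R[0,1])))
cal=ctrl.calibration("wrist")
im=ctrl.camera("wrist");cv2.imwrite("pics/w1.png",cv2.cvtColor(im,cv2.COLOR_RGB2BGR))
import pickle;pickle.dump(cal,open("w1.pkl","wb"))
print(proj(cal,[.511,-.2105,.129]))
im=ctrl.camera("top");cv2.imwrite("pics/t1.png",cv2.cvtColor(im,cv2.COLOR_RGB2BGR))
E
```

```text
time_s: 2.1
ee_pos: [0.515, -0.2096, 0.2121]
eef_rot: [-0.274, 1.57, 3.092]
force: [-0.4, 0.8, 0.3]
grip_width: 0.0942
time_s: 2.18
ee_pos: [0.5139, -0.2063, 0.2123]
eef_rot: [-0.757, 1.569, 2.617]
force: [-1.1, 0.6, 0.3]
grip_width: 0.0939
2.1833 [-0.448  0.31   1.51   0.     1.323  0.89 ]
[-0.0006543   0.00346126  0.00378168] -76.67111964851229
[262.76031857 204.54399317]
```

View pics/w1.png

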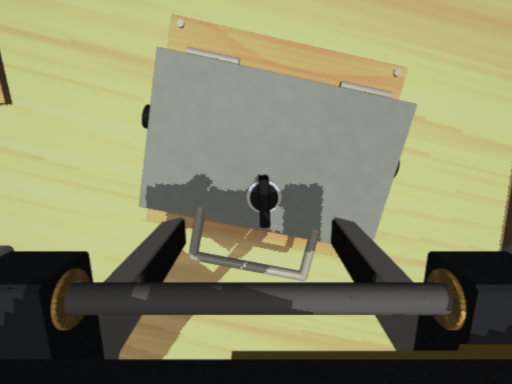

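The wrist view shows the wing aligned with the fingers, with its ends at about (264,176) and (265,227). I'll refine its position with colour masks.

```bash
python3 - <<'E'
from h import *
import pickle
from scipy.spatial.transform import Rotation as Ro
cal=pickle.load(open("w1.pkl","rb"))
im=cv2.imread("pics/w1.png");g=im.max(2)
m=np.zeros_like(g);m[165:240,235:295]=(g[165:240,235:295]<35)*255
c=max(cv2.findContours(m,0,2)[0],key=cv2.contourArea);r=cv2.minAreaRect(c);print(r,cv2.contourArea(c))
bp=cv2.boxPoints(r);W=np.array([ray(cal,q,.129)[:2] for q in bp]);print(W.round(4),W.mean(0))
e=[W[1]-W[0],W[2]-W[1]];L=max(e,key=np.linalg.norm);print([np.linalg.norm(x) for x in e],np.degrees(np.arctan2(L[1],L[0])))
print("disc",ray(cal,(264,196),.1),"lid corners",[ray(cal,q,.097)[:2].round(4).tolist() for q in((157,47),(415,103),(378,242),(140,206))])
print("lidc->wing expected from corners bar", [ray(cal,q,.0945)[:2].round(4).tolist() for q in((194,255),(305,276))])
o=ctrl.get_obs();R=Ro.from_euler('xyz',o['eef_rot']).as_matrix();print(o['ee_pos'],R.T@(np.array([*W.mean(0),.115])-o['ee_pos']))
print(R.T@(np.array([.511,-.2105,.115])-o['ee_pos']), np.degrees(np.arctan2(R[1,1],R[0,1])))
E
```

```text
((263.5, 201.0), (25.0, 52.0), 0.0) 595.0
[[ 0.4879 -0.205 ]
 [ 0.5347 -0.1943]
 [ 0.5397 -0.2155]
 [ 0.4931 -0.2272]] [ 0.5138337  -0.21049672]
[np.float64(0.04805461725652724), np.float64(0.02180438797791903)] 12.960136063355186
disc [ 0.5118507  -0.21197572  0.1       ] lid corners [[0.6221, -0.0876], [0.6298, -0.3275], [0.4904, -0.339], [0.4722, -0.0929]]
lidc->wing expected from corners bar [[0.4306, -0.1553], [0.434, -0.2764]]
[ 0.51356429 -0.20490678  0.21312374] [0.09812028 0.00557013 0.0009854 ]
[0.09812224 0.00491427 0.00374216] -76.55117459707199
```

```bash
python3 -m creep '{"hand":[-1,-1,-1,-1,-1,-1],"slide":[[0.015,0.005,0.002],[0.03,0.005,0.002],[0.045,0.005,0.002],[0.06,0.005,0.002],[0.07,0.005,0.002],[0.07,0.005,0.002]],"spin":[0.5,0.5,0.5,0.5,0.5,0.5]}'
python3 - <<'E'
from h import *
from scipy.spatial.transform import Rotation as Ro
o=ctrl.get_obs();R=Ro.from_euler('xyz',o['eef_rot']).as_matrix()
cal=ctrl.calibration("wrist")
im=ctrl.camera("wrist");cv2.imwrite("pics/w2.png",cv2.cvtColor(im,cv2.COLOR_RGB2BGR))
o=ctrl.get_obs();print(o['ee_pos'],R.T@(np.array([.5125,-.2107,.115])-o['ee_pos']), np.degrees(np.arctan2(R[1,1],R[0,1])),o['joint_vel'].round(3))
print(proj(cal,[.5125,-.2107,.129]))
E
```

```text
time_s: 2.78
ee_pos: [0.5121, -0.2101, 0.1419]
eef_rot: [-0.706, 1.568, 2.661]
force: [0.3, 0.4, -0.5]
grip_width: 0.0941
[ 0.51261097 -0.210492    0.14323624] [2.82361472e-02 2.27306554e-04 9.67276222e-05] -77.10809829566328 [-0.006 -0.017 -0.034 -0.002  0.014  0.003]
[260.15374097 228.0914991 ]
```

View pics/w2.png

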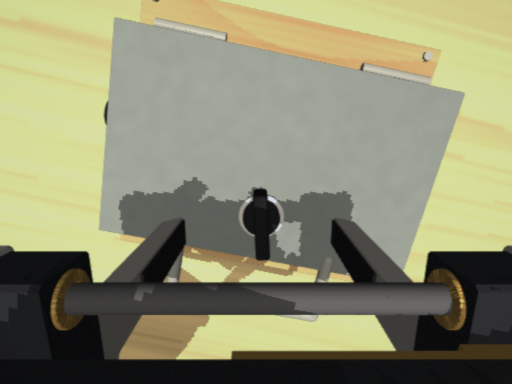

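The wing spans about (260,188) to (263,259), midway between the fingers, and its projected centre at row 228 matches. Next I'll descend and grip.

```bash
python3 -m creep '{"hand":[-1,-1,-1,1,1,1,1,1,1,1,1,1],"slide":[[0.014,0,0],[0.028,0,0],[0.028,0,0],[0.028,0,0],[0.028,0,0],[0.028,0,0],[0.028,0,0],[0.028,0,0],[0.028,0,0],[0.028,0,0],[0.028,0,0],[0.028,0,0]],"spin":[0,0,0,0,0,0,0,0,0,0,0,0]}' 30
```

```text
time_s: 3.83
ee_pos: [0.5128, -0.2116, 0.1155]
eef_rot: [-0.349, 1.571, 3.015]
force: [0.4, 0.6, 0.1]
grip_width: 0.0375
```

```bash
python3 -m creep '{"hand":[1,1,1,1,1,1,1,1],"slide":[[0,0,0],[0,0,0],[0,0,0],[0,0,0],[0,0,0],[0,0,0],[0,0,0],[0,0,0]],"spin":[0,0,0,0,0,0,0,0]}' 30
```

```text
time_s: 4.5
ee_pos: [0.5129, -0.2119, 0.1155]
eef_rot: [1.823, 1.57, -1.096]
force: [0.7, -5.6, -1.3]
grip_width: 0.0095
```

Gripped at 9.5 mm. Now I'll turn anticlockwise.

```bash
python3 -m creep '{"hand":[1,1,1,1,1,1,1,1,1,1,1,1],"slide":[[0,0,0],[0,0,0],[0,0,0],[0,0,0],[0,0,0],[0,0,0],[0,0,0],[0,0,0],[0,0,0],[0,0,0],[0,0,0],[0,0,0]],"spin":[-3,-9,-15,-21,-27,-33,-39,-45,-51,-57,-63,-68]}' 40
python3 - <<'E'
from h import *
o=ctrl.get_obs();print(o['moment'],o['force'])
E
python3 -m creep '{"hand":[1,1,1,1,1,1],"slide":[[0,0,0],[0,0,0],[0,0,0],[0,0,0],[0,0,0],[0,0,0]],"spin":[-3,-6,-9,-11,-11,-11]}' 40
python3 - <<'E'
from h import *
from scipy.spatial.transform import Rotation as Ro
o=ctrl.get_obs();R=Ro.from_euler('xyz',o['eef_rot']).as_matrix()
print(o['moment'],o['force'],np.degrees(np.arctan2(R[1,1],R[0,1])),o['qpos'])
im=ctrl.camera("wrist");cv2.imwrite("pics/w3.png",cv2.cvtColor(im,cv2.COLOR_RGB2BGR))
E
```

```text
time_s: 5.5
ee_pos: [0.5121, -0.2112, 0.1154]
eef_rot: [-1.919, 1.569, 2.638]
force: [-5.8, 0.9, 3.9]
grip_width: 0.0094
[ 0.01206782  1.24166406 -0.13140759] [-5.76099093  0.90940322  3.94147402]
time_s: 6.0
ee_pos: [0.5119, -0.2112, 0.1154]
eef_rot: [-2.039, 1.568, 2.704]
force: [-7.1, 2.0, 5.1]
grip_width: 0.0096
[ 0.06581849  1.4783104  -0.1399092 ] [-7.13180103  1.9519389   5.0906495 ] 1.7443438396803728 [-4.57374872e-01  4.08845355e-01  1.61430236e+00 -5.87333496e-05
  1.12115748e+00 -4.87792334e-01]
```

View pics/w3.png

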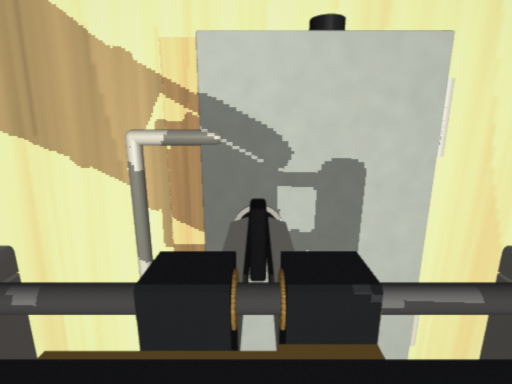

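The jaw is now at 1.74°, perpendicular to the bar, so the latch is near 1.57. I'll release, rise, close the jaws partly and move over the bar.

```bash
python3 -m creep '{"hand":[0.15,0.15,0.15,0.15,0.15,0.15,0.15,0.15,0.15,0.15,0.15,0.15],"slide":[[0,0,0],[0,0,0],[0,0,0],[0,0,0],[-0.02,0,0],[-0.04,0,0],[-0.06,0,0],[-0.06,-0.02,0],[-0.06,-0.04,0],[-0.06,-0.06,0],[-0.06,-0.08,0],[-0.06,-0.08,0]],"spin":[0,0,0,0,0,0,0,0,0,0,0,0]}' 40
python3 -m creep '{"hand":[0.15,0.15,0.15],"slide":[[0,0,0],[0,0,0],[0,0,0]],"spin":[0,0,0]}'
python3 - <<'E'
from h import *
from scipy.spatial.transform import Rotation as Ro
o=ctrl.get_obs();R=Ro.from_euler('xyz',o['eef_rot']).as_matrix()
print(o['ee_pos'],R.T@(np.array([.4317,-.2135,.0835])-o['ee_pos']), np.degrees(np.arctan2(R[1,1],R[0,1])),o['qpos'].round(2))
cal=ctrl.calibration("wrist")
im=ctrl.camera("wrist");cv2.imwrite("pics/w4.png",cv2.cvtColor(im,cv2.COLOR_RGB2BGR))
print(proj(cal,[.4317,-.2135,.0945]),proj(cal,[.4317+.0018,-.2135-.06,.0945]),proj(cal,[.4317-.0018,-.2135+.06,.0945]))
im=ctrl.camera("top");cv2.imwrite("pics/t4.png",cv2.resize(cv2.cvtColor(im,cv2.COLOR_RGB2BGR)[100:300,200:440],None,fx=3,fy=3))
E
```

```text
time_s: 7.05
ee_pos: [0.4307, -0.2139, 0.1756]
eef_rot: [-1.852, 1.57, 2.89]
force: [0.3, 0.6, 0.6]
grip_width: 0.04
time_s: 7.3
ee_pos: [0.4335, -0.214, 0.1754]
eef_rot: [1.505, 1.571, -0.035]
force: [0.1, 0.2, -0.0]
grip_width: 0.04
[ 0.4334904  -0.21398964  0.17542357] [ 0.09192328 -0.00178912 -0.00054541] 1.7617889518531078 [-0.53  0.19  1.75  0.    1.2  -0.57]
[256.25959231 201.56450813] [256.34696046 263.73525656] [256.16209872 132.18855316]
```

View pics/w4.png

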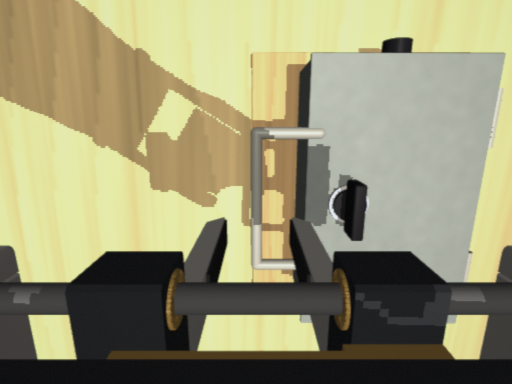

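View pics/t4.png

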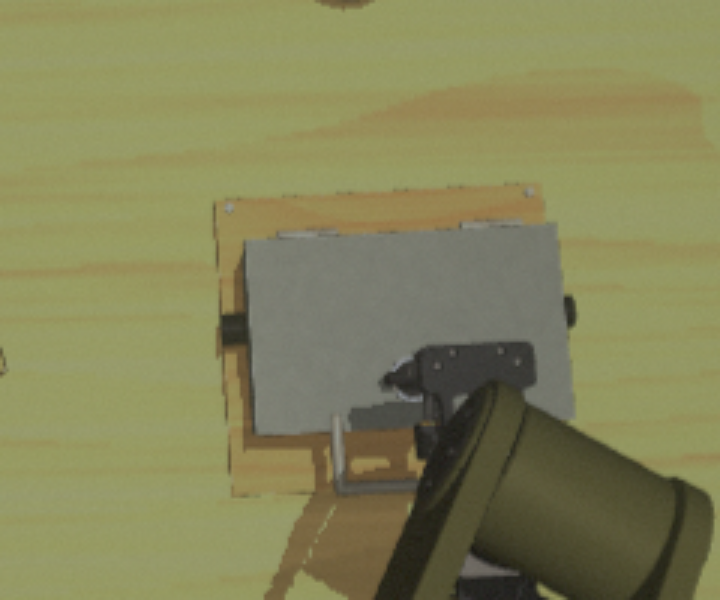

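In the wrist view the bar is at column 257, rows 133-264, as predicted. The wing, at (356,182) to (358,238), is parallel to it, so the fastener is unlocked. Next I'll descend and grip the bar.

```bash
python3 -m creep '{"hand":[0.15,0.15,0.15,0.15,0.15,1,1,1,1,1,1,1],"slide":[[0.025,-0.001,0],[0.05,-0.001,0],[0.07,-0.001,0],[0.092,-0.001,0],[0.092,-0.001,0],[0.092,-0.001,0],[0.092,-0.001,0],[0.092,-0.001,0],[0.092,-0.001,0],[0.092,-0.001,0],[0.092,-0.001,0],[0.092,-0.001,0]],"spin":[0,0,0,0,0,0,0,0,0,0,0,0]}' 40
python3 -m creep '{"hand":[1,1],"slide":[[0,0,0],[0,0,0]],"spin":[0,0]}' 40
```

```text
time_s: 8.4
ee_pos: [0.4319, -0.2142, 0.0842]
eef_rot: [0.536, 1.57, -1.004]
force: [-3.4, 1.0, 6.3]
grip_width: 0.0091
time_s: 8.57
ee_pos: [0.4319, -0.2142, 0.0842]
eef_rot: [0.557, 1.57, -0.983]
force: [-3.7, 0.5, 6.3]
grip_width: 0.0091
```

```bash
python3 -m creep '{"hand":[1,1,1,1,1,1,1,1,1,1,1],"slide":[[-0.0136,0.0003,0],[-0.0271,0.0016,0],[-0.0405,0.0037,0],[-0.0536,0.0069,0],[-0.0665,0.0109,0],[-0.0791,0.0158,0],[-0.0913,0.0216,0],[-0.1029,0.0283,0],[-0.1141,0.0358,0],[-0.1248,0.044,0],[-0.1248,0.044,0]],"spin":[0,0,0,0,0,0,0,0,0,0,0]}' 40
python3 - <<'E'
from h import *
o=ctrl.get_obs();print(o['moment'],o['force'],o['ee_pos'])
im=ctrl.camera("scene");cv2.imwrite("pics/s5.png",cv2.cvtColor(im,cv2.COLOR_RGB2BGR))
E
```

```text
time_s: 9.48
ee_pos: [0.4791, -0.2127, 0.2087]
eef_rot: [1.396, 1.564, -0.144]
force: [23.8, -3.7, -18.3]
grip_width: 0.0087
[-7.90177788e-01 -4.20708919e+00  2.53764350e-03] [ 23.77312443  -3.73497711 -18.30188254] [ 0.47911103 -0.21270847  0.2087134 ]
```

View pics/s5.png

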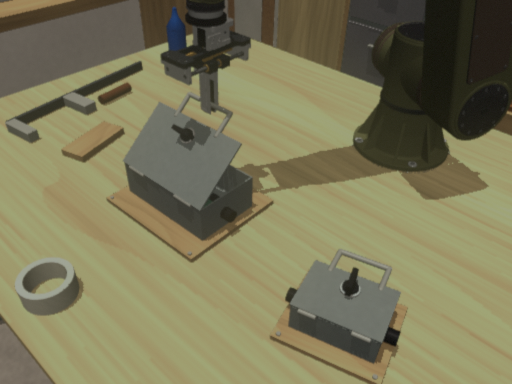

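The lid is at about 40° and following. The 30 N pull is purely radial, towards the hinge, so I'll tighten the remaining arc by about 4 mm.

```bash
python3 -m creep '{"hand":[1,1,1,1,1,1,1,1,1,1,1,1],"slide":[[-0.0072,0.0119,0],[-0.0163,0.0214,0],[-0.0247,0.0315,0],[-0.0325,0.0421,0],[-0.0393,0.0533,0],[-0.0455,0.0651,0],[-0.0507,0.0771,0],[-0.0551,0.0896,0],[-0.0585,0.1024,0],[-0.0612,0.1154,0],[-0.0622,0.122,0],[-0.0622,0.122,0]],"spin":[0,0,0,0,0,0,0,0,0,0,0,0]}' 40
python3 -m creep '{"hand":[1,1],"slide":[[0,0,0],[0,0,0]],"spin":[0,0]}'
python3 - <<'E'
from h import *
o=ctrl.get_obs();print(o['moment'],o['force'],o['ee_pos'])
im=ctrl.camera("scene");cv2.imwrite("pics/s6.png",cv2.cvtColor(im,cv2.COLOR_RGB2BGR))
E
```

```text
time_s: 10.53
ee_pos: [0.5989, -0.2094, 0.2729]
eef_rot: [0.983, 1.567, -0.557]
force: [0.2, -2.3, 12.8]
grip_width: 0.0084
time_s: 10.7
ee_pos: [0.5984, -0.2094, 0.2728]
eef_rot: [1.064, 1.566, -0.477]
force: [-0.4, -1.9, 11.0]
grip_width: 0.0084
[-0.36376763  0.16450397  0.00893377] [-0.35484052 -1.86019317 11.03593312] [ 0.5983639  -0.20940801  0.27284653]
```

View pics/s6.png

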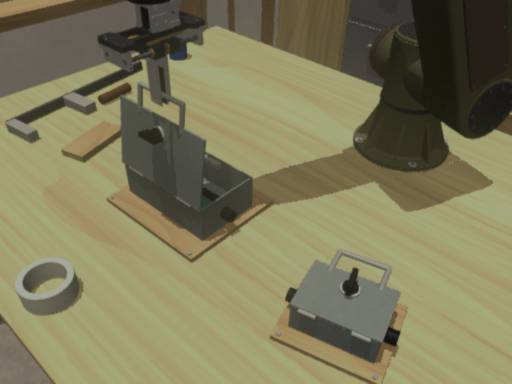

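The lid stands nearly upright, with the wing still parallel to the bar. I'll release and retreat upwards.

```bash
python3 -m creep '{"hand":[0.15,0.15,0.15,0.15,0.15,0.15,0.15,0.15,0.15,0.15,0.15,0.15],"slide":[[0,0,0],[0,0,0],[0,0,0],[0,0,0],[0,0,0],[-0.015,0,0],[-0.03,0,0],[-0.05,0,0],[-0.07,0,0],[-0.09,0,0],[-0.1,0,0],[-0.1,0,0]],"spin":[0,0,0,0,0,0,0,0,0,0,0,0]}'
python3 -m creep '{"hand":[0.15,0.15],"slide":[[0,0,0],[0,0,0]],"spin":[0,0]}'
python3 - <<'E'
from h import *
o=ctrl.get_obs();print(o['force'],o['ee_pos'])
for n in("scene","top"):
    cv2.imwrite(f"pics/{n}7.png",cv2.cvtColor(ctrl.camera(n),cv2.COLOR_RGB2BGR))
a=cv2.imread("pics/scene7.png")[40:260,80:280];b=cv2.imread("pics/top7.png")[130:290,90:420]
cv2.imwrite("pics/f1.png",cv2.resize(a,None,fx=2.7,fy=2.7));cv2.imwrite("pics/f2.png",cv2.resize(b,None,fx=2.4,fy=2.4))
E
```

```text
time_s: 11.75
ee_pos: [0.5981, -0.2091, 0.3725]
eef_rot: [1.144, 1.567, -0.396]
force: [0.1, 0.5, -0.2]
grip_width: 0.0399
time_s: 11.92
ee_pos: [0.5977, -0.2089, 0.3688]
eef_rot: [-2.003, 1.569, 2.74]
force: [0.5, 0.8, -0.3]
grip_width: 0.0397
[ 0.51891415  0.77199756 -0.28660196] [ 0.59768341 -0.20893685  0.36882037]
```

View pics/f1.png

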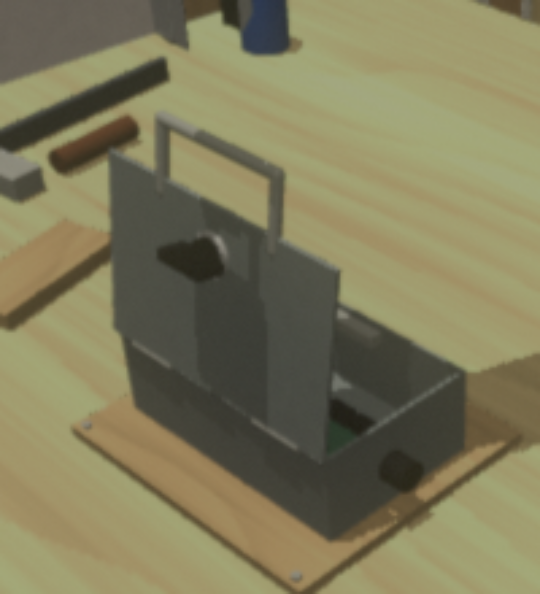

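View pics/f2.png

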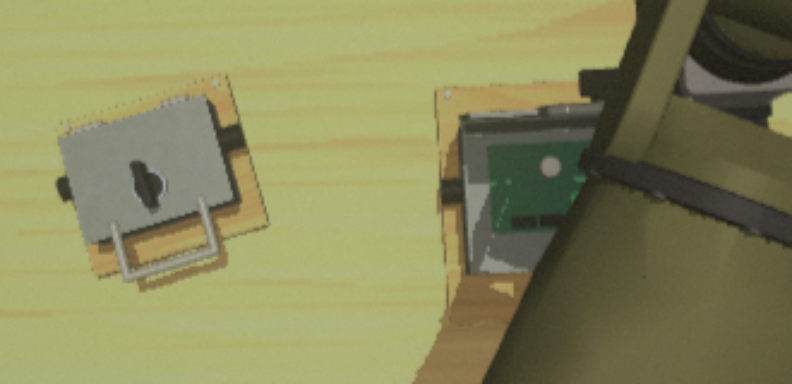

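The lid stands open, with its bar top at (160,118) to (280,175) in the crop. The wing is seen end-on at about (160-225,232-280), and the small box's wing still points towards its handle. I'll check the large wing's angle by projecting its expected corner points.

```bash
python3 - <<'E'
from h import *
cal=ctrl.calibration("scene")
p=(.552,-.209,.0297);c,s=np.cos(p[2]),np.sin(p[2])
def P(b,a):
    dx,dz=b[0]-.075,b[2]-.092
    x=.075+dx*np.cos(a)+dz*np.sin(a); z=.092-dx*np.sin(a)+dz*np.cos(a)
    X=[p[0]+c*x-s*b[1],p[1]+s*x+c*b[1],z]
    return ((proj(cal,X)-[80,40])*2.7).round(0).tolist()
for a in(1.35,1.42,1.5):
    print(a,"bar",P((-.12,-.06,.0945),a),P((-.12,.06,.0945),a))
    for L in(1.57,1.25,1.9):
        d=np.array([np.cos(L),np.sin(L)])*.023
        print(L,[P((-.04+k*d[0],k*d[1],z),a) for z in(.106,.129) for k in(1,-1)])
E
```

```text
1.35 bar [177.0, 115.0] [292.0, 171.0]
1.57 [[233.0, 266.0], [191.0, 242.0], [207.0, 272.0], [165.0, 248.0]]
1.25 [[231.0, 275.0], [193.0, 233.0], [205.0, 281.0], [166.0, 239.0]]
1.9 [[233.0, 255.0], [192.0, 253.0], [207.0, 262.0], [165.0, 259.0]]
1.42 bar [161.0, 118.0] [277.0, 175.0]
1.57 [[224.0, 270.0], [182.0, 246.0], [197.0, 279.0], [155.0, 254.0]]
1.25 [[223.0, 279.0], [183.0, 237.0], [196.0, 287.0], [156.0, 245.0]]
1.9 [[223.0, 259.0], [183.0, 256.0], [196.0, 268.0], [157.0, 264.0]]
1.5 bar [143.0, 123.0] [258.0, 181.0]
1.57 [[214.0, 275.0], [171.0, 251.0], [187.0, 286.0], [145.0, 262.0]]
1.25 [[213.0, 284.0], [172.0, 242.0], [186.0, 295.0], [145.0, 253.0]]
1.9 [[212.0, 265.0], [173.0, 261.0], [185.0, 276.0], [147.0, 272.0]]
```

```bash
python3 - <<'E'
import cv2
a=cv2.imread("pics/scene7.png")[115:155,125:175]
cv2.imwrite("pics/f3.png",cv2.convertScaleAbs(cv2.resize(a,None,fx=12,fy=12,interpolation=cv2.INTER_CUBIC),alpha=1.8))
E
```

```text
(no output)
```

View pics/f3.png

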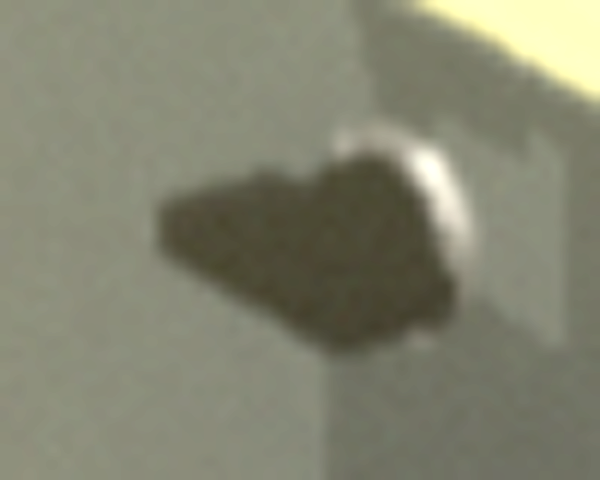

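The wing's front edge slopes 0.64. Expected slopes are 0.60 at a latch of 1.57, 1.05 at 1.25 and 0.10 at 1.9, so the fastener is fully unlocked. The bar position matches a lid angle of about 1.42 rad.

```bash
python3 - <<'E'
from station import ctrl
print(ctrl.hand_in()); print(ctrl.get_obs()['time_s'])
E
```

```text
the job is handed in; nothing more can be done
None
the job is handed in; nothing more can be done
```

I turned the larger box's fastener about 79° anticlockwise to unlocked with its lid still shut. I then lifted the lid by its bar handle, let go, moved the gripper up clear of it and handed in about 12 s into the 46 s limit.

- **Lid:** the last camera pictures put it at about 1.42 rad (81°), standing by itself with the gripper clear and the wrist force about 1 N or less.
- **Larger fastener:** the slope of the wing in the last picture (0.64, against 0.60 expected at 1.57 rad) puts it at about 1.55 rad. That is an estimate, since the joint values can't be read directly.
- **Smaller box:** the arm never went near its fastener, and it still looks locked.
- **Off plan:** halfway up, the arm was pulling about 30 N away from the hinge because my arc was about 4 mm too wide. I tightened the arc for the second half. At the top it read about 11 N before release, and none of the final checks disagreed.

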